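Tip the sorted stoppers into the bin, free the sagging bolt and hold the bay's gate ajar

TASK

Lift the sorter tray by its blue bar until all five stoppers and caps have slid off into the white bin in the bay, and lower the tray to its rest again. Then lift the bay's sagging bolt by its red knob so that its nose clears the keeper's bent lip, draw it out of the keeper and pull the sprung gate ajar, a hand's width (about 10 cm) at its free edge, and finish holding it there: the gate closes by itself, so do not let go. Leave the bin and everything else on the bench where it stands.

Things in the scene. Friction and masses are not known exactly. Their poses are not given: they have to be found in the camera images.
- bay: the fixed collecting bay on the bench: grey base 200 mm (x) by 300 mm (y), clear walls about 110 mm high, gate in its front. Origin on the bench at the centre of the base; its -x axis points out of the gate's front, +y toward the tray side, z up. The bay may stand turned by up to 0.3 rad about the vertical
- tray (a joint): tilt of the steel sorter tray: 0 = lying level on its rest, grows to 1.0 rad (stop) as its blue bar is lifted. The tray weighs 0.4 kg and falls back by itself. Pieces lie loose on it and begin to slide at about 0.45 to 0.65 rad; at 0.9 rad all slide off
- tray_hinge (a point): point on the tray's hinge axis, which is level and runs along the bay's x; at the height of the tray's floor, 138 mm above the bench. The tray's floor runs from its spout, 50 mm inside the bay (-y), to its end wall 155 mm away (+y), and is 114 mm wide in x; its side walls are 20 mm high
- tray_bar (a point): middle of the tray's round blue bar, 12 mm thick, 106 mm long along the bay's x, to be pinched from above. With the tray level it lies 187 mm in +y and 32 mm up from the tray_hinge point; 26 mm are free between the bar and the tray's end wall. The bar turns with the tray and may turn between the fingers
- bin: loose white open bin standing in the bay below the tray's spout, 125 mm (x) by 200 mm (y) by 75 mm high, walls 4 mm; origin at the centre of its underside
- stopper_a: orange piece: a loose rubber stopper, tapered, 25 mm across below, 31 mm above, 26 mm tall, 18 g; origin at the centre of its narrow end. It starts on the tray
- stopper_b: black piece: a loose rubber stopper, tapered, 25 mm across below, 31 mm above, 26 mm tall, 18 g; origin at the centre of its narrow end. It starts on the tray
- cap_a: blue piece: a loose round screw cap, 33 mm across, 20 mm tall, 18 g; origin at the centre of its underside. It starts on the tray
- cap_b: red piece: a loose round screw cap, 33 mm across, 20 mm tall, 18 g; origin at the centre of its underside. It starts on the tray
- cap_c: green piece: a loose round screw cap, 33 mm across, 20 mm tall, 18 g; origin at the centre of its underside. It starts on the tray
- gate (a joint): swing of the gate about its upright hinge: 0 = shut, grows to 1.3 rad as the free edge swings out to the bay's -x. 0.44 rad is about 100 mm at the free edge. A spring shuts it: 0.2 N m when shut, 0.42 N m at 0.44 rad. While the bolt is in the keeper the gate cannot open
- leaf: the gate leaf, clear panel in an aluminium frame, 222 mm wide, top edge 114 mm above the bench, with the bolt on its top; origin on the hinge axis at bench height; with the gate shut its axes are the bay's, and the leaf runs from the hinge to its -y
- gate_hinge (a point): point on the gate's upright hinge axis, 120 mm above the bench, at the +y (tray) end of the gate
- gate_edge (a point): top of the gate's free edge, 228 mm from the hinge axis
- lift (a joint): lift of the sagging bolt, which rocks about its rear guide (23 mm from the gate's hinge): 0 = sagging, hanging 0.055 rad below level toward the keeper, stop at 0.13 rad. The nose clears the lip from about 0.05 rad. It falls back by its weight
- bolt (a joint): draw of the bolt along its own length: 0 = fully in the keeper (starts between 0 and 4 mm), grows as it is drawn toward the gate's hinge (the bay's +y when shut) to the stop at 0.055 m. It leaves the keeper, and the gate is free, beyond 0.036 m. It slides stiffly, about 1.5 N; not lifted, it jams against the lip at about 8 mm
- bolt_knob (a point): grip point on the bolt's upright steel stem, 12 mm thick, 13 mm below the underside of its round red head (24 mm across, 9 mm high). The stem stands 65 mm out of the bolt's bar; the bar lies 58 mm below this point. The stem is 145 mm from the rear guide that the bolt rocks about: raising the knob by 7 mm clears the lip, about 19 mm is the stop; drawn out it is 90 mm from the guide, and 12 mm is the stop
- keeper_lip (a point): middle of the top edge of the keeper's brass lip, 4 mm thick, bent up on the latch post. The bolt sags behind it: its turned-down nose, 12 mm square and reaching 12 mm below the bar, hangs at rest about 11 mm below this edge, on the far (-y) side. The keeper's two cheeks stand in front of and behind the bolt, up to 152 mm above the bench; the keeper is open above
- bottle: bystander, to be left alone: clear glass bottle with blue cap, 70 mm across, 150 mm tall; origin at the centre of its underside
- jar: bystander, to be left alone: amber jar with yellow lid, 60 mm across, 100 mm tall; origin at the centre of its underside
- beaker: bystander, to be left alone: glass beaker, 72 mm across, 90 mm tall; origin at the centre of its underside
- tube_rack: bystander, to be left alone: yellow rack with white tubes and blue caps, 100 by 70 mm, 66 mm tall; origin at the centre of its underside
- tip_box: bystander, to be left alone: blue box with clear lid, 120 by 80 mm, 63 mm tall; origin at the centre of its underside
- block: bystander, to be left alone: red cooling block, 70 by 50 mm, 30 mm tall, standing under the tray; origin at the centre of its underside

How it is judged (in metres and radians):
On the way, in this order (a step that is already met when the one before it is completed fails the run):
1. all five pieces lie in the bin (x of stopper_a in the frame of bin between -0.063 and 0.063 m and y of stopper_a in the frame of bin between -0.1 and 0.1 m and z of stopper_a in the frame of bin between -0.01 and 0.07 m and x of stopper_b in the frame of bin between -0.063 and 0.063 m and y of stopper_b in the frame of bin between -0.1 and 0.1 m and z of stopper_b in the frame of bin between -0.01 and 0.07 m and x of cap_a in the frame of bin between -0.063 and 0.063 m and y of cap_a in the frame of bin between -0.1 and 0.1 m and z of cap_a in the frame of bin between -0.01 and 0.07 m and x of cap_b in the frame of bin between -0.063 and 0.063 m and y of cap_b in the frame of bin between -0.1 and 0.1 m and z of cap_b in the frame of bin between -0.01 and 0.07 m and x of cap_c in the frame of bin between -0.063 and 0.063 m and y of cap_c in the frame of bin between -0.1 and 0.1 m and z of cap_c in the frame of bin between -0.01 and 0.07 m), for 0.2 s.
2. the bolt is drawn out of the keeper (value of joint bolt above 0.036 m), for 0.1 s.
At the end, for the whole second after the job is handed in: All five pieces in the bin; bin upright, within 30 mm of its start; tray down (under 0.1 rad); bolt still drawn over 20 mm; the robot touches gate or bolt with over 0.7 N and holds the gate still (under 0.1 rad/s) at 0.26 to 0.68 rad (about 60 to 145 mm at its free edge) (all of step 1 and value of joint tray below 0.1 rad and distance of bin from where it was at the start of the episode below 0.03 m and angle between bin's own z axis and vertical below 0.15 rad and value of joint bolt above 0.02 m and value of joint gate between 0.26 and 0.68 rad and velocity of joint gate between -0.1 and 0.1 rad/s and contact force between any of the fingers, the arm and leaf above 0.7 N); the arm keeps its last pose, push and grip.
It fails at once if a bystander (bottle, jar, beaker, tube rack, tip box or red block) is shifted by more than 30 mm or tipped (distance of any of bottle, jar, beaker, tube_rack, tip_box, block from where it was at the start of the episode above 0.03 m or angle between any of bottle, jar, beaker, tube_rack, tip_box, block's own z axis and vertical above 0.35 rad).
It also fails if it takes over 53 s, if anything falls off the work surface, if the arm or the gripper's body presses on something with over 40 N, if the wrist force passes 120 N, or if a joint passes its speed limit or range.

ROBOT

A 7-joint arm with a two-finger parallel gripper is mounted at the origin on the work surface. World frame = base frame: x ahead of the robot, y to its left, z up, the work surface at z = 0. Lengths are in mm, angles in rad, forces in N, time in s.
With the tool pointing down it reaches from about 400 to 850 mm from the base axis. Payload 10.4 kg.
Tool frame: the origin (TCP) lies between the finger pads; the fingertips stand 25 mm ahead of it and the grasp point (between the pads) lies 6 mm ahead of it; y points along the fingers, x is the direction in which the jaws open and shut, and the axes are right-handed (so a half turn about y gives the same grasp; the last joint's range is limited). The gripper opens to 85 mm and grips with 20 to 120 N. Pads are 22 mm wide; open, the fingers measure 114 mm over their backs; the gripper's body (76 mm by 85 mm) begins 54 mm behind the grasp point. The pads swing forward as they close: fully open they stand 13 mm farther back than shut.
Start: joints at [1.22, 0.332, -0.065, 1.46, 0.022, 1.35, -0.088], TCP at [201.246, -591.733, 256.338] pointing down, gripper open.
Joint ranges: [-2.6, 2.6], [-0.5, 2.12], [-1.47, 1.34], [0.16, 2.42], [-1.27, 4.41], [0.06, 2.06], [-2.6, 2.6]. Speed limits (rad/s): [2.22, 2.22, 2.79, 2.79, 3.14, 3.14, 3.14].

INTERFACE

Orientations are given as a unit quaternion [w, x, y, z].
In Python, from station import telemetry, optics, r gives the robot as it stands.
- The arm moves only by the tool step_arm, never from a script. Its argument "targets" is a list of rows, each a list of 3 entries, a list of its own where there are three numbers: the shift along the tool's x, y, z in cm, then the turn, a rotation vector about the tool's x, y, z in rad, then the closure, from 0 (fully open) to 1 (shut). In form: [[[x, y, z], [wx, wy, wz], claw], ...]. A call has 1 to 12 rows; each row shifts and turns the commanded pose from where the row before left it, along the tool's axes as they then stand; what a row does not reach is not made up. A row lasts 1/8 s, in which the tool goes at most 62.5 mm and 10.7 degrees, less where a joint would pass 70% of its speed; a pose out of reach is approached as far as the arm can. A call with a gripper value outside its range is refused whole. The fingers move at their own pace and stop on an object; "newtons" is the grip in N (left out, the last holds). Time passes only in rows, so rows that do not move let the fingers close. It gives the time, the measured TCP pose, the force and the opening at its end, in the units of the state.
- telemetry.get_state(): the state, without advancing time (a new reading comes with each control period).
- optics.snapshot(name): name is "scene" or "top"; returns the picture (420x560x3 uint8, red, green, blue); there is no depth.
- optics.get_calibration(name): a dict with "K" (3x3 intrinsics, pixels), "rvec" (rotation vector, rad) and "tvec" (3), from world to camera coordinates, as OpenCV has them. Camera axes: x right, y down, z forward; pixel columns grow to the right and rows downward; lengths in mm; the calibration is good to about 2 mm. A picture is of the moment at which its call begins. get_calibration takes no time and is no camera call.
- r.hand_in(): hands the job in, once; it reports no verdict.
The state is a dict: "time": time; "joint_pos": joint angles; "qvel": joint speeds; "joint_torque": joint torques, N m; "tool_pos": TCP position; "ee_rot": TCP orientation; "wrist_force": force on the tool from outside, world axes, zero at the start; "ft_torque": the same for the moment, N m; "grip_width": opening from 0.0 (shut) to 1.0 (fully open).
Only numpy, scipy, OpenCV 4.12 (cv2) and the standard library are available. Lean on these libraries where they do the work, as an engineer would, in place of code of your own. Each camera call takes 0.05 s, during which the arm holds its last target. There are 200 camera calls.

## Working session

There is one attempt and no reset: what is moved stays moved. The work goes in short steps, Python scripts to look and compute and a tool call to move; the robot and the scene stay as the last step left them, time stands still between calls to the robot, and variables do not carry over. Pictures are saved under pics/ and viewed, about 8 in all and at most 12, crops included, and the job is handed in when it is done.

Besides the shell and the picture viewer there is one more tool, called after "Request:" as name([rows], argument=value, ...), one row to a line, values as JSON. step_arm: Moves the arm, as the interface text tells. Its arguments: {"type":"object","properties":{"targets":{"type":"array","items":{"type":"array"}},"newtons":{"type":"number"}},"required":["targets"]}

```bash
mkdir -p pics
cat > h.py <<'E'
import numpy as np,cv2,json
from station import telemetry,optics,r
def cal(n):
    c=optics.get_calibration(n);K=np.array(c["K"],float);R=cv2.Rodrigues(np.array(c["rvec"],float))[0];t=np.array(c["tvec"],float).ravel();return K,R,t
def ray(n,uv):
    K,R,t=cal(n);d=R.T@np.linalg.solve(K,[uv[0],uv[1],1.]);return -R.T@t,d
def onz(n,uv,z):
    o,d=ray(n,uv);return o+d*(z-o[2])/d[2]
def proj(n,p):
    K,R,t=cal(n);q=K@(R@np.array(p,float)+t);return q[:2]/q[2]
def tri(uv1,uv2,a="scene",b="top"):
    o,d=ray(a,uv1);p,e=ray(b,uv2);s=np.linalg.lstsq(np.c_[d,-e],p-o,rcond=None)[0]
    A=o+d*s[0];B=p+e*s[1];return (A+B)/2,np.linalg.norm(A-B)
def snap(n,f):
    im=np.array(optics.snapshot(n));cv2.imwrite("pics/"+f,im[:,:,::-1]);return im
E
python3 - <<'E'
from h import *
for n in("scene","top"):
    snap(n,n+"0.png");K,R,t=cal(n);print(n,K.round(0).tolist(),(-R.T@t).round(0),R.round(2).tolist())
s=telemetry.get_state();print(s)
E
```

```text
scene [[432.0, 0.0, 287.0], [0.0, 432.0, 209.0], [0.0, 0.0, 1.0]] [1101.  318.  942.] [[-0.44, 0.9, 0.01], [0.67, 0.34, -0.66], [-0.6, -0.28, -0.75]]
top [[386.0, 0.0, 278.0], [0.0, 386.0, 206.0], [0.0, 0.0, 1.0]] [ 268.   -2. 1164.] [[-0.07, -1.0, -0.0], [-0.97, 0.07, -0.22], [0.22, -0.01, -0.98]]
{'time': 0.1, 'joint_pos': array([ 1.22041013,  0.33282866, -0.06469519,  1.46083425,  0.02158293,
        1.34991774, -0.08852961]), 'qvel': array([ 6.16591255e-04, -1.73386413e-03,  1.29366056e-03, -3.12017744e-03,
        3.03883583e-04,  5.79940617e-05,  5.99786241e-04]), 'joint_torque': array([ 6.25376415e-04, -6.26749206e+01,  4.86627908e-02, -3.92424452e+01,
        1.62820512e-02,  7.08460328e-03,  2.09032135e-05]), 'tool_pos': array([ 201.12140625, -591.43838526,  255.59400201]), 'ee_rot': array([ 0.57512967, -0.57462212,  0.41210544, -0.41134461]), 'wrist_force': array([-0.24281149,  0.28368711, -0.5558935 ]), 'ft_torque': array([ 0.01285542, -0.00674749, -0.02561423]), 'grip_width': 1.0006155620608803}
```

View pics/scene0.png

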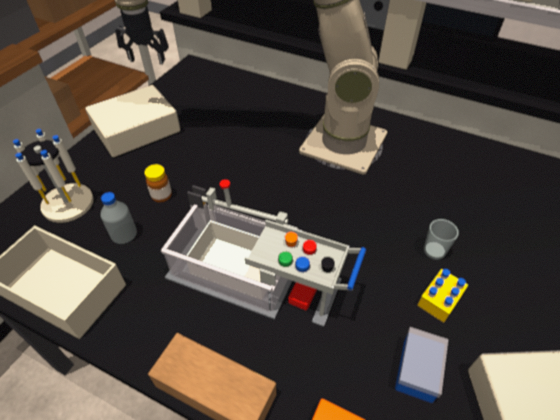

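View pics/top0.png

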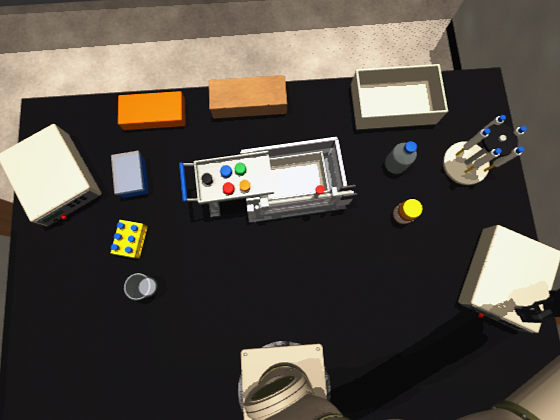

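The scene view shows the bay with the blue bar near (357,267) and the red knob at (225,184). In the top view they are at (183,182) and (320,189). All five pieces are on the tray.

```bash
cat >> h.py <<'E'
def blob(im,col,box):
    x0,y0,x1,y1=box;c=im[y0:y1,x0:x1].astype(int);R,G,B=c[...,0],c[...,1],c[...,2]
    m=(B>R+60)&(B>G+40) if col=='b' else (R>G+80)&(R>B+80)
    n,l,st,ce=cv2.connectedComponentsWithStats(m.astype(np.uint8));k=1+np.argmax(st[1:,4]);p=np.argwhere(l==k)[:,::-1]+[x0,y0]
    return p,p.mean(0)
E
python3 - <<'E'
from h import *
S=cv2.imread("pics/scene0.png")[:,:,::-1];T=cv2.imread("pics/top0.png")[:,:,::-1]
def ends(p):
    c=p.mean(0);u=np.linalg.svd(p-c,full_matrices=False)[2][0];s=(p-c)@u;w=np.sort(s);return c,c+u*w[0],c+u*w[-1],len(p)
bs,_=blob(S,'b',(335,240,375,300));bt,_=blob(T,'b',(170,150,195,215))
es,et=ends(bs),ends(bt);print(es,et)
print("bar c",tri(es[0],et[0]))
for i in(1,2):
  for n,e in(("scene",es),("top",et)): print(n,onz(n,e[i],170).round(1))
ks,kc=blob(S,'r',(215,175,235,195));kt,tc=blob(T,'r',(310,180,330,198))
print(len(ks),kc,len(kt),tc,tri(kc,tc))
for n,f in(("scene",S),("top",T)):
    b=(150,160,400,330) if n=="scene" else (150,120,380,230)
    c=f[b[1]:b[3],b[0]:b[2]];c=cv2.resize(c,None,fx=3,fy=3,interpolation=cv2.INTER_CUBIC);cv2.imwrite("pics/c_"+n+".png",c[:,:,::-1]);print(c.shape)
E
```

```text
(array([356.19029851, 267.76119403]), array([363.52904637, 246.83483937]), array([348.97300373, 288.34122661]), 268) (array([182.64248705, 181.4507772 ]), array([180.72625663, 161.92871271]), array([184.47789134, 200.14940586]), 193)
bar c (array([571.77914334, 232.05390079, 171.41552919]), np.float64(0.42960794023110244))
scene [511.4 227.3 170. ]
top [627.5 236.7 170. ]
scene [625.1 235.7 170. ]
top [520.3 228.7 170. ]
82 [224.2804878  183.20731707] 67 [319.79104478 188.98507463] (array([ 513.99930603, -126.11371375,  212.24278483]), np.float64(0.5517228925729307))
(510, 750, 3)
(330, 690, 3)
```

View pics/c_scene.png

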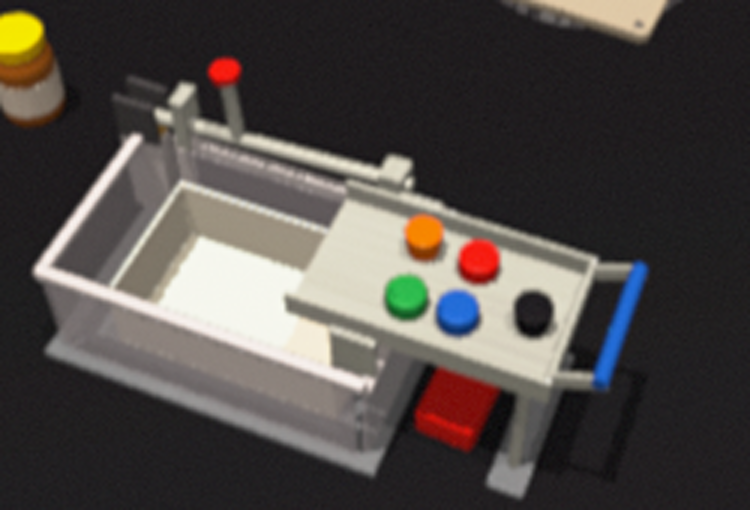

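View pics/c_top.png

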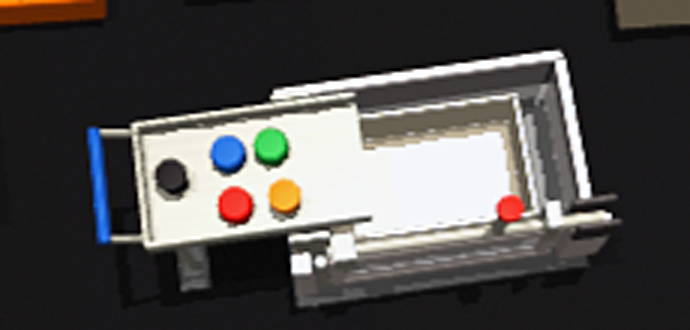

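```bash
cat >> h.py <<'E'
from scipy.spatial.transform import Rotation as Ro
def pose():
    s=telemetry.get_state();q=np.array(s["ee_rot"]);return np.array(s["tool_pos"]),Ro.from_quat(q[[1,2,3,0]]).as_matrix(),s
YAW=0.0745
EX=np.array([np.cos(YAW),np.sin(YAW),0]);EY=np.array([-EX[1],EX[0],0]);EZ=np.array([0,0,1.])
def rel(p,xdir,ydir=-EZ):
    """print remaining shift (cm, current tool axes) and turn (rotvec, tool axes); tool x->xdir, y->ydir"""
    a,R,s=pose();Rt=np.c_[xdir,ydir,np.cross(xdir,ydir)]
    print("t",round(s["time"],2),"pos",a.round(1),"F",s["wrist_force"].round(1),"grip",round(s["grip_width"],3))
    print("shift",(R.T@(np.array(p)-a)/10).round(2),"turn",Ro.from_matrix(R.T@Rt).as_rotvec().round(3),"shift after turn",(Rt.T@(np.array(p)-a)/10).round(2))
E
python3 - <<'E'
from h import *
a,R,s=pose();print(R.round(3))
bar=np.array([571,232,170.5])
rel(bar+[0,0,100],EY);rel(bar+[0,0,100],-EY)
K=np.array([514,-126.1,212.2-17.5]);H=bar-187*EY-32*EZ
for n,P in(("hinge",H),("knob",K)):print(n,P.round(1))
print("knob in bay xy rel hinge",(K-H)@EX,(K-H)@EY)
E
```

```text
[[ 0.322 -0.     0.947]
 [-0.947  0.001  0.322]
 [-0.001 -1.    -0.   ]]
t 0.1 pos [ 201.1 -591.4  255.6] F [-0.2  0.3 -0.6] grip 1.001
shift [-66.05  -1.41  61.53] turn [-2.000e-03 -2.888e+00 -0.000e+00] shift after turn [ 79.36  -1.49 -43.01]
t 0.1 pos [ 201.1 -591.4  255.6] F [-0.2  0.3 -0.6] grip 1.001
shift [-66.05  -1.41  61.53] turn [ 0.     0.253 -0.001] shift after turn [-79.36  -1.49  43.01]
hinge [584.9  45.5 138.5]
knob [ 514.  -126.1  194.7]
knob in bay xy rel hinge -83.4956691938785 -165.864114392306
```

Request:
step_arm([
  [[0,-4.5,0],[0,0.127,0],0.3],
  [[0,-4.5,0],[0,0.126,0],0.5],
  [[-4.9,0,2.7],[0,0,0],0.72],
  [[-4.9,0,2.7],[0,0,0],0.72],
  [[-4.9,0,2.7],[0,0,0],0.72],
  [[-4.9,0,2.7],[0,0,0],0.72],
  [[-4.9,0,2.7],[0,0,0],0.72],
  [[-4.9,0,2.7],[0,0,0],0.72],
  [[-4.9,0,2.7],[0,0,0],0.72],
  [[-4.9,0,2.7],[0,0,0],0.72],
  [[-4.9,0,2.7],[0,0,0],0.72],
  [[-4.9,0,2.7],[0,0,0],0.72],
], newtons=40)

```text
time: 1.6
tool_pos: [434.1, -81.2, 346.2]
ee_rot: [-0.518, 0.518, -0.481, 0.481]
wrist_force: [1.5, -0.3, -0.0]
grip_width: 0.282
```

Request:
step_arm([
  [[-4.9,0,2.7],[0,0,0],0.72],
  [[-4.9,0,2.7],[0,0,0],0.72],
  [[-4.9,0,2.7],[0,0,0],0.72],
  [[-4.9,0,2.7],[0,0,0],0.72],
  [[-4.9,0,2.7],[0,0,0],0.72],
  [[-4.9,0,2.7],[0,0,0],0.72],
  [[0,0,0],[0,0,0],0.72],
  [[0,0,0],[0,0,0],0.72],
])

```text
time: 2.6
tool_pos: [573.4, 222.1, 345.8]
ee_rot: [-0.518, 0.519, -0.481, 0.481]
wrist_force: [0.4, -0.6, -0.4]
grip_width: 0.276
```

Run:
```python
from h import *
rel(np.array([571,232,170.5+8]),-EY);print(pose()[2]["joint_pos"].round(2))
```

```text
t 2.6 pos [573.4 222.1 345.8] F [ 0.4 -0.6 -0.4] grip 0.276
shift [-1.01 16.73 -0.15] turn [0.001 0.001 0.   ] shift after turn [-1.01 16.73 -0.16]
[ 0.17  0.39 -0.85  1.31  0.29  1.57 -2.13]
```

Request:
step_arm([
  [[-1.0,5,-0.1],[0,0,0],0.72],
  [[0,5,0],[0,0,0],0.72],
  [[0,2,0],[0,0,0],0.72],
  [[0,0,0],[0,0,0],0.72],
])

```text
time: 3.1
tool_pos: [571.8, 230.8, 226.3]
ee_rot: [-0.518, 0.518, -0.481, 0.482]
wrist_force: [0.2, -0.2, 0.9]
grip_width: 0.282
```

Run:
```python
from h import *
rel(np.array([571,232,170.5+8]),-EY)
S=snap("scene","s1.png");T=snap("top","t1.png")
a=cv2.resize(S[200:330,290:420],None,fx=3,fy=3,interpolation=2);b=cv2.resize(T[120:250,130:260],None,fx=3,fy=3,interpolation=2)
cv2.imwrite("pics/c1.png",np.hstack([a,b])[:,:,::-1])
```

```text
t 3.1 pos [571.8 230.8 226.3] F [ 0.2 -0.2  0.9] grip 0.282
shift [-0.13  4.78 -0.07] turn [ 0.001 -0.001  0.001] shift after turn [-0.13  4.78 -0.07]
```

View pics/c1.png

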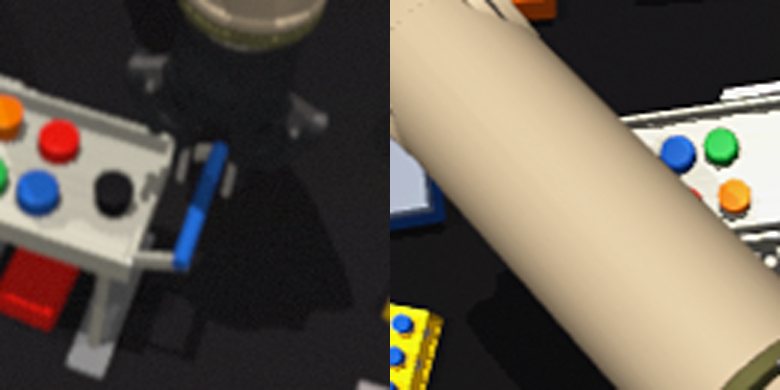

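The fingertips straddle the bar in the scene crop, with pads at about (182,165) and (228,180). I'll go down and pinch.

Request:
step_arm([
  [[-0.1,2.4,0],[0,0,0],0.72],
  [[0,2.4,0],[0,0,0],0.72],
  [[0,0,0],[0,0,0],0.72],
  [[0,0,0],[0,0,0],1],
  [[0,0,0],[0,0,0],1],
  [[0,0,0],[0,0,0],1],
  [[0,0,0],[0,0,0],1],
], newtons=40)

```text
time: 4.08
tool_pos: [572.5, 231.2, 180.1]
ee_rot: [-0.517, 0.518, -0.48, 0.483]
wrist_force: [-2.7, -7.5, 0.9]
grip_width: 0.122
```

Run:
```python
from h import *
r0=np.hypot(187,32);a0=np.arctan2(32,187);y0,z0=187,32;pr=None
for th in np.arange(0,.961,.08):
    y,z=r0*np.cos(a0+th),r0*np.sin(a0+th)
    if pr:print(round(th,2),"dx",round((pr[0]-y)/10,2),"dy",round(-(z-pr[1])/10,2))
    pr=(y,z)
```

```text
0.08 dx 0.32 dy -1.48
0.16 dx 0.43 dy -1.45
0.24 dx 0.55 dy -1.41
0.32 dx 0.66 dy -1.37
0.4 dx 0.77 dy -1.31
0.48 dx 0.87 dy -1.24
0.56 dx 0.97 dy -1.17
0.64 dx 1.06 dy -1.09
0.72 dx 1.14 dy -1.0
0.8 dx 1.22 dy -0.91
0.88 dx 1.28 dy -0.81
0.96 dx 1.34 dy -0.7
```

Request:
step_arm([
  [[0.32,-1.48,0],[0,0,0],1],
  [[0.43,-1.45,0],[0,0,0],1],
  [[0.55,-1.41,0],[0,0,0],1],
  [[0.66,-1.37,0],[0,0,0],1],
  [[0.77,-1.31,0],[0,0,0],1],
  [[0.42,-0.63,0],[0,0,0],1],
  [[0.45,-0.61,0],[0,0,0],1],
])

```text
time: 4.95
tool_pos: [574.8, 197.8, 261.8]
ee_rot: [0.519, -0.518, 0.481, -0.481]
wrist_force: [5.8, -0.5, -3.9]
grip_width: 0.123
```

Run:
```python
from h import *
rel(np.array([571,232,170.5+8]),-EY)
S=snap("scene","s2.png");cv2.imwrite("pics/c2.png",cv2.resize(S[130:330,150:420],None,fx=2.5,fy=2.5,interpolation=2)[:,:,::-1])
```

```text
t 4.95 pos [574.8 197.8 261.8] F [ 5.8 -0.5 -3.9] grip 0.123
shift [-3.43  8.33 -0.14] turn [-0.002  0.001 -0.001] shift after turn [-3.44  8.33 -0.12]
```

View pics/c2.png

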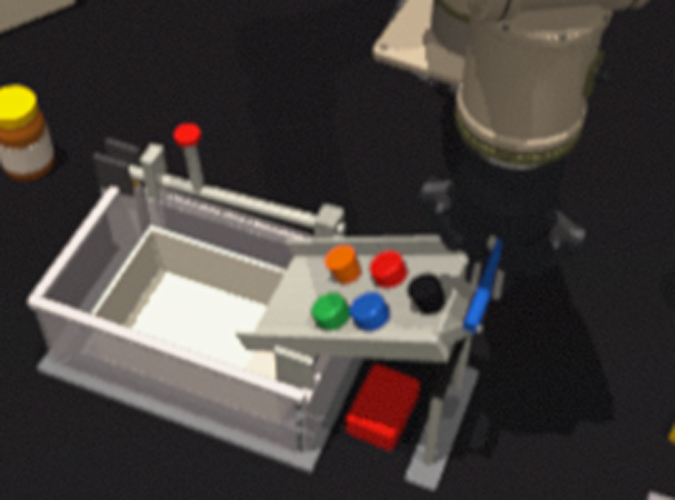

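The tray is up about 0.5 rad and the pieces are still on it.

Request:
step_arm([
  [[0.48,-0.59,0],[0,0,0],1],
  [[0.5,-0.57,0],[0,0,0],1],
  [[0.52,-0.55,0],[0,0,0],1],
  [[0.54,-0.53,0],[0,0,0],1],
  [[0.56,-0.51,0],[0,0,0],1],
  [[0.58,-0.49,0],[0,0,0],1],
  [[0.6,-0.47,0],[0,0,0],1],
  [[0.62,-0.44,0],[0,0,0],1],
  [[0.63,-0.42,0],[0,0,0],1],
  [[0.65,-0.39,0],[0,0,0],1],
  [[0.66,-0.36,0],[0,0,0],1],
  [[0,0,0],[0,0,0],1],
])

```text
time: 6.5
tool_pos: [579.3, 138.0, 317.1]
ee_rot: [0.522, -0.517, 0.48, -0.48]
wrist_force: [2.2, 8.2, 9.7]
grip_width: 0.119
```

Request:
step_arm([
  [[0,0,0],[0,0,0],1],
  [[0,0,0],[0,0,0],1],
  [[0,0,0],[0,0,0],1],
  [[0,0,0],[0,0,0],1],
])

```text
time: 7.0
tool_pos: [579.2, 138.4, 316.9]
ee_rot: [0.522, -0.517, 0.48, -0.48]
wrist_force: [2.5, 8.1, 9.2]
grip_width: 0.126
```

Run:
```python
from h import *
rel(np.array([571,232,170.5+8]),-EY)
S=snap("scene","s3.png");cv2.imwrite("pics/c3.png",cv2.resize(S[130:330,150:420],None,fx=2.5,fy=2.5,interpolation=2)[:,:,::-1])
```

```text
t 7.0 pos [579.2 138.4 316.9] F [2.5 8.1 9.2] grip 0.126
shift [-9.32 13.88 -0.15] turn [-0.005  0.005 -0.005] shift after turn [-9.39 13.84 -0.13]
```

View pics/c3.png

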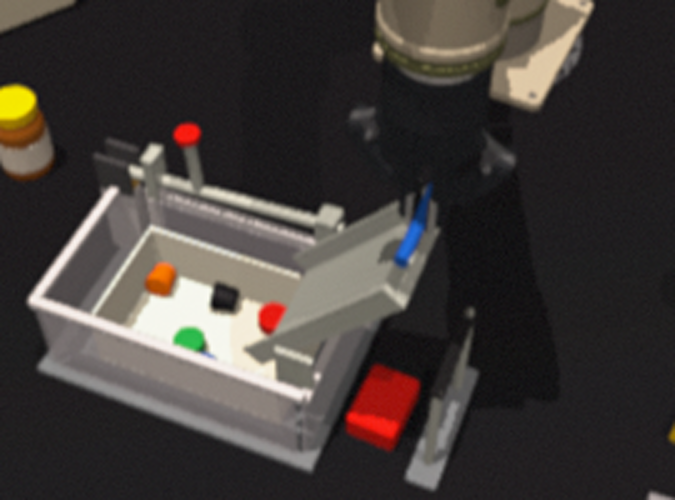

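All five pieces have left the tray and lie in the bin: orange, black, red, green, and the blue one partly hidden at (210,357). I'll lower the tray along the same arc.

Request:
step_arm([
  [[-1.31,0.75,0],[0,0,0],1],
  [[-1.25,0.86,0],[0,0,0],1],
  [[-1.18,0.96,0],[0,0,0],1],
  [[-1.1,1.04,0],[0,0,0],1],
  [[-1.02,1.12,0],[0,0,0],1],
  [[-0.93,1.2,0],[0,0,0],1],
  [[-0.87,1.24,0],[0,0,0],1],
  [[-0.77,1.31,0],[0,0,0],1],
  [[-0.66,1.37,0],[0,0,0],1],
  [[-0.55,1.41,0],[0,0,0],1],
  [[-0.43,1.4,0],[0,0,0],1],
  [[-0.2,0.9,0],[0,0,0],1],
])

```text
time: 8.55
tool_pos: [573.2, 231.6, 181.9]
ee_rot: [-0.515, 0.519, -0.479, 0.485]
wrist_force: [-6.1, -32.0, 54.5]
grip_width: 0.123
```

Run:
```python
from h import *
rel(np.array([572.5,231.2,180]),-EY)
```

```text
t 8.55 pos [573.2 231.6 181.9] F [ -6.1 -32.   54.5] grip 0.123
shift [ 0.03  0.19 -0.08] turn [-0.002 -0.004  0.009] shift after turn [ 0.03  0.19 -0.08]
```

Request:
step_arm([
  [[0,-0.4,0],[0,0,0],0.9],
  [[0,0,0],[0,0,0],0.72],
  [[0,0,0],[0,0,0],0.72],
  [[0,-2,0],[0,0,0],0.72],
  [[0,-4.4,0],[0,0,0],0.72],
  [[0,-4.4,0],[0,0,0],0.72],
  [[4.4,0,-1.07],[0,0,0],0.45],
  [[4.4,0,-1.07],[0,0,0],0.45],
  [[4.4,0,-1.07],[0,0,0],0.45],
  [[4.4,0,-1.07],[0,0,0],0.45],
  [[4.4,0,-1.07],[0,0,0],0.45],
  [[4.4,0,-1.07],[0,0,0],0.45],
])

```text
time: 10.05
tool_pos: [526.8, -32.0, 292.0]
ee_rot: [0.519, -0.518, 0.48, -0.481]
wrist_force: [-0.0, 0.1, 0.6]
grip_width: 0.55
```

Request:
step_arm([
  [[4.4,0,-1.07],[0,0,0],0.45],
  [[4.4,0,-1.07],[0,0,0],0.45],
  [[0,0,0],[0,0,0.055],0.45],
  [[0,0,0],[0,0,0],0.45],
])

```text
time: 10.55
tool_pos: [512.5, -121.2, 291.4]
ee_rot: [0.531, -0.504, 0.495, -0.467]
wrist_force: [0.2, 0.3, -0.5]
grip_width: 0.554
```

Run:
```python
from h import *
S=snap("scene","s4.png");T=snap("top","t4.png")
print(pose()[2]["joint_pos"].round(2))
K=np.array([514,-125.1,193.5]);ph=-.055;v=np.cos(ph)*EZ+np.sin(ph)*EY
rel(K+6*v,np.cross(-v,EX),-v)
ks,kc=blob(S,'r',(215,175,235,195));print(len(ks),kc)
cv2.imwrite("pics/c4.png",np.hstack([cv2.resize(S[130:330,150:350],None,fx=2,fy=2,interpolation=2),cv2.resize(T[120:320,170:370],None,fx=2,fy=2,interpolation=2)])[:,:,::-1])
```

```text
[ 0.81  0.17 -0.71  1.62  0.06  1.4  -1.39]
t 10.65 pos [ 512.6 -119.7  291.2] F [-0.3 -0.3  0. ] grip 0.552
shift [1.08 9.13 0.09] turn [-0.001  0.002  0.001] shift after turn [1.09 9.13 0.1 ]
70 [224.04285714 183.7       ]
```

View pics/c4.png

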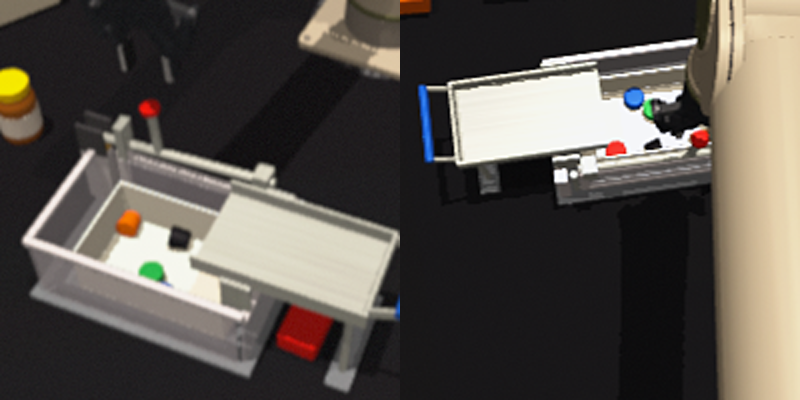

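The tray is down, all five pieces are in the bin, and the knob has not moved. I'll go down on the stem.

Request:
step_arm([
  [[1.08,0,0.1],[0,0,0],0.45],
  [[0,3.5,0],[0,0,0],0.45],
  [[0,3,0],[0,0,0],0.45],
  [[0,2.6,0],[0,0,0],0.45],
  [[0,0,0],[0,0,0],0.45],
])

```text
time: 11.28
tool_pos: [512.9, -126.2, 197.6]
ee_rot: [0.531, -0.506, 0.496, -0.465]
wrist_force: [0.2, 0.1, 0.7]
grip_width: 0.549
```

```bash
cat >> h.py <<'E'
K0=np.array([514,-125.1,193.5])
def frame(s,ph,g,K=K0,dx=0):
    # knob grip pose for stem distance s from guide, bolt angle ph, gate swing g
    def kn(s,ph): return s*(-np.cos(ph)*EY+np.sin(ph)*EZ)+58*(np.cos(ph)*EZ+np.sin(ph)*EY)
    G=K-kn(143,-.055);Hg=G+23*EY+dx*EX
    Rz=Ro.from_rotvec([0,0,-g]).as_matrix()
    v=np.cos(ph)*EZ+np.sin(ph)*EY
    p=Hg+Rz@(G+kn(s,ph)-Hg);v=Rz@v;ex=Rz@EX
    y=-v;x=np.cross(y,ex);return p+6*v,np.c_[x,y,ex]
def rows(seq):
    P=[frame(*q) for q in seq]
    for (p,R),(q,Q) in zip(P,P[1:]):
        print((R.T@(q-p)/10).round(2).tolist(),Ro.from_matrix(R.T@Q).as_rotvec().round(3).tolist())
E
python3 - <<'E'
from h import *
p,R=frame(143,-.055,0);rel(p,R[:,0],R[:,1])
S=snap("scene","s5.png");cv2.imwrite("pics/c5.png",cv2.resize(S[120:270,150:300],None,fx=3,fy=3,interpolation=2)[:,:,::-1])
L=[(143,a,0) for a in(-.055,-.03,0,.03)]+[(s,.03,0) for s in(138,133,128,123,118,113,108,103,98,93)]
print("lift/draw");rows(L)
print("swing");rows([(93,.03,g) for g in np.arange(0,.46,.05)])
E
```

```text
t 11.28 pos [ 512.9 -126.2  197.6] F [0.2 0.1 0.7] grip 0.549
shift [-0.08 -0.18  0.12] turn [ 0.003  0.001 -0.001] shift after turn [-0.08 -0.18  0.12]
lift/draw
[-0.16, -0.36, -0.0] [0.0, 0.0, -0.025]
[-0.2, -0.43, 0.0] [-0.0, 0.0, -0.03]
[-0.2, -0.43, 0.0] [-0.0, -0.0, -0.03]
[-0.5, -0.0, 0.0] [0.0, 0.0, 0.0]
[-0.5, -0.0, -0.0] [0.0, 0.0, 0.0]
[-0.5, -0.0, 0.0] [0.0, 0.0, 0.0]
[-0.5, -0.0, 0.0] [0.0, 0.0, 0.0]
[-0.5, -0.0, -0.0] [0.0, 0.0, 0.0]
[-0.5, 0.0, 0.0] [0.0, 0.0, 0.0]
[-0.5, -0.0, -0.0] [0.0, 0.0, 0.0]
[-0.5, -0.0, 0.0] [0.0, 0.0, 0.0]
[-0.5, 0.0, 0.0] [0.0, 0.0, 0.0]
[-0.5, -0.0, 0.0] [0.0, 0.0, 0.0]
swing
[-0.01, -0.0, -0.57] [-0.001, 0.05, 0.0]
[-0.01, -0.0, -0.57] [-0.001, 0.05, -0.0]
[-0.01, -0.0, -0.57] [-0.001, 0.05, 0.0]
[-0.01, -0.0, -0.57] [-0.001, 0.05, -0.0]
[-0.01, -0.0, -0.57] [-0.001, 0.05, -0.0]
[-0.01, -0.0, -0.57] [-0.001, 0.05, 0.0]
[-0.01, -0.0, -0.57] [-0.001, 0.05, 0.0]
[-0.01, -0.0, -0.57] [-0.001, 0.05, 0.0]
[-0.01, -0.0, -0.57] [-0.001, 0.05, 0.0]
```

View pics/c5.png

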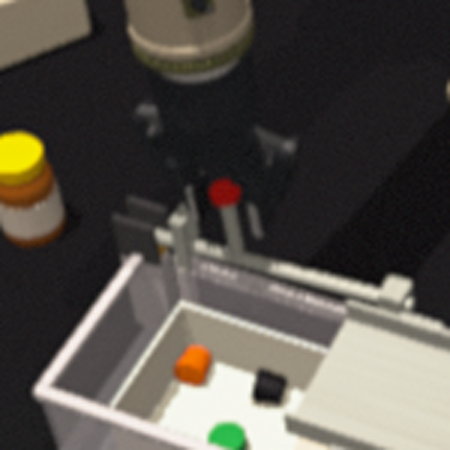

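The stem (crop (232,230)) lies between the two fingers, below the head. I'll grip it and lift.

Request:
step_arm([
  [[-0.05,0,0.1],[0,0,0],0.6],
  [[0,0,0],[0,0,0],1],
  [[0,0,0],[0,0,0],1],
  [[0,0,0],[0,0,0],1],
  [[0,0,0],[0,0,0],1],
  [[0,0,0],[0,0,0],1],
], newtons=50)

```text
time: 12.08
tool_pos: [514.9, -126.1, 199.3]
ee_rot: [0.531, -0.505, 0.495, -0.467]
wrist_force: [1.1, -1.5, 2.6]
grip_width: 0.262
```

Request:
step_arm([
  [[-0.08,-0.18,0],[0,0,-0.0125],1],
  [[-0.08,-0.18,0],[0,0,-0.0125],1],
  [[-0.1,-0.22,0],[0,0,-0.015],1],
  [[-0.1,-0.22,0],[0,0,-0.015],1],
  [[-0.1,-0.22,0],[0,0,-0.015],1],
  [[-0.1,-0.22,0],[0,0,-0.015],1],
  [[0,0,0],[0,0,0],1],
])

```text
time: 12.95
tool_pos: [514.4, -120.1, 211.7]
ee_rot: [-0.511, 0.526, -0.473, 0.489]
wrist_force: [0.7, 1.2, -0.3]
grip_width: 0.261
```

Run:
```python
from h import *
p,R=frame(143,.03,0);rel(p,R[:,0],R[:,1]);print(pose()[2]["ft_torque"].round(2))
S=snap("scene","s6.png");ks,kc=blob(S,'r',(210,165,245,198));print(len(ks),kc)
cv2.imwrite("pics/c6.png",cv2.resize(S[120:270,150:300],None,fx=3,fy=3,interpolation=2)[:,:,::-1])
```

```text
t 12.95 pos [ 514.4 -120.1  211.7] F [ 0.7  1.2 -0.3] grip 0.261
shift [ 0.    0.   -0.07] turn [-0.     0.001  0.   ] shift after turn [ 0.    0.   -0.07]
[ 0.3  -0.28 -0.07]
44 [225.25       181.63636364]
```

A grip width of 0.26 (22 mm) means the pads closed on the head, not the stem. I'll go back down, open, and regrip about 8 mm lower.

Request:
step_arm([
  [[0.2,0.44,0],[0,0,0.03],1],
  [[0.2,0.44,0],[0,0,0.03],1],
  [[0.16,0.36,0],[0,0,0.025],1],
  [[0,0,0],[0,0,0],0.55],
  [[0,0,0],[0,0,0],0.5],
  [[0,0.8,0],[0,0,0],0.5],
  [[0,0,0],[0,0,0],0.5],
  [[0,0,0],[0,0,0],1],
  [[0,0,0],[0,0,0],1],
  [[0,0,0],[0,0,0],1],
  [[0,0,0],[0,0,0],1],
  [[0,0,0],[0,0,0],1],
])

```text
time: 14.5
tool_pos: [514.7, -125.8, 191.3]
ee_rot: [0.531, -0.505, 0.495, -0.467]
wrist_force: [0.3, -0.0, 0.2]
grip_width: 0.223
```

Run:
```python
from h import *
p,R=frame(143,-.055,0);rel(p,R[:,0],R[:,1]);print(pose()[2]["ft_torque"].round(2))
S=snap("scene","s6.png");ks,kc=blob(S,'r',(210,165,245,198));print(len(ks),kc)
```

```text
t 14.5 pos [ 514.7 -125.8  191.3] F [ 0.3 -0.   0.2] grip 0.223
shift [-0.08 -0.82 -0.07] turn [-0.  0.  0.] shift after turn [-0.08 -0.82 -0.07]
[ 0.08 -0.03 -0.07]
25 [222.64 184.72]
```

Run:
```python
from h import *
S=snap("scene","s7.png");T=snap("top","t7.png");print(pose()[2]["grip_width"])
cv2.imwrite("pics/c7.png",np.hstack([cv2.resize(S[140:220,180:260],None,fx=5,fy=5,interpolation=2),cv2.resize(T[150:230,280:360],None,fx=5,fy=5,interpolation=2)])[:,:,::-1])
```

```text
0.22154991739186874
```

View pics/c7.png

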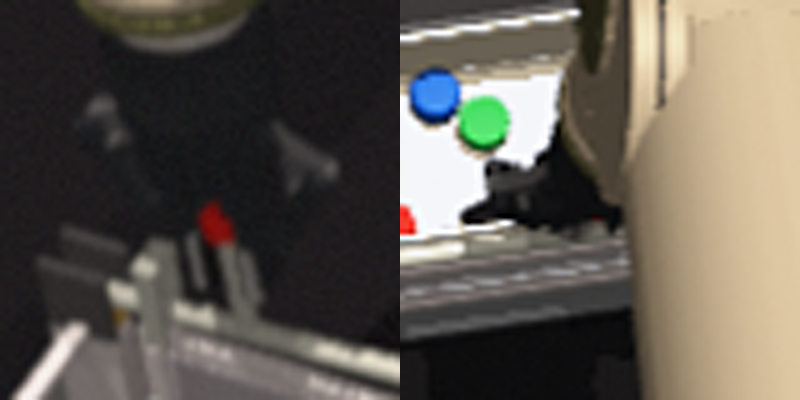

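The grip touches the head rim on the left pad and the stem on the right (12 + 6 = 18 mm, which matches the width). I need to go about 7 mm lower and 3 mm toward +y.

Request:
step_arm([
  [[0,0,0],[0,0,0],0.6],
  [[-0.3,0,0],[0,0,0],0.6],
  [[0,0.7,0],[0,0,0],0.6],
  [[0,0,0],[0,0,0],0.6],
  [[0,0,0],[0,0,0],1],
  [[0,0,0],[0,0,0],1],
  [[0,0,0],[0,0,0],1],
  [[0,0,0],[0,0,0],1],
])

```text
time: 15.65
tool_pos: [514.5, -122.6, 184.5]
ee_rot: [0.531, -0.505, 0.495, -0.467]
wrist_force: [0.1, -1.6, -0.4]
grip_width: 0.202
```

Run:
```python
from h import *
Hd=np.array([514,-126.1,212])
for l in(-.11,-.055,0,.055,.11):
    print(l,proj("scene",Hd).round(1),proj("scene",Hd-75*(EZ*np.cos(l)+EY*np.sin(l))).round(1),proj("top",Hd-75*(EZ*np.cos(l)+EY*np.sin(l))).round(1))
a,R,s=pose();print(R[:,1].round(3),R[:,1]@EY)
for d in(-6,12,25):print(d,proj("scene",a+R[:,1]*d).round(1))
S=snap("scene","s8.png");T=snap("top","t8.png")
I0=cv2.imread("pics/scene0.png")[:,:,::-1]
cv2.imwrite("pics/c8.png",np.hstack([cv2.resize(I0[170:220,200:250],None,fx=8,fy=8,interpolation=2),cv2.resize(S[170:220,200:250],None,fx=8,fy=8,interpolation=2)])[:,:,::-1])
```

```text
-0.11 [224.4 183.3] [230.3 205.3] [314.  196.4]
-0.055 [224.4 183.3] [228.8 204.9] [315.5 196.2]
0 [224.4 183.3] [227.4 204.5] [317. 196.]
0.055 [224.4 183.3] [225.9 204. ] [318.5 195.8]
0.11 [224.4 183.3] [224.4 203.4] [320.  195.6]
[-0.004  0.055 -0.999] 0.054712800024370185
-6 [226.3 190.2]
12 [227.4 195.4]
25 [228.1 199.1]
```

View pics/c8.png

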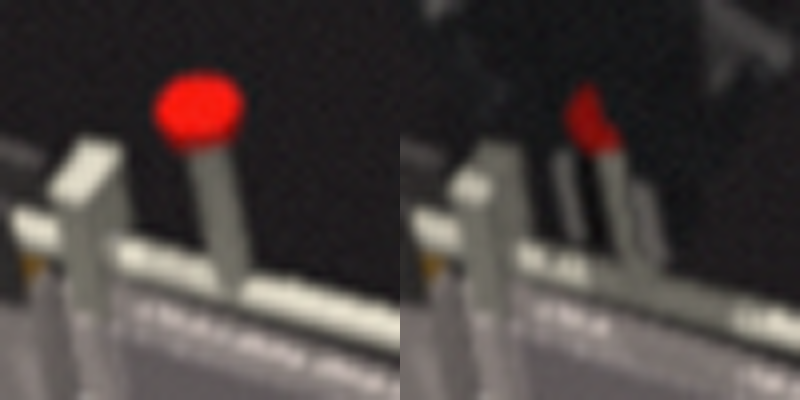

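Request:
step_arm([
  [[0,0,0],[0,0,0],1],
  [[-0.08,-0.18,0],[0,0,-0.0125],1],
  [[-0.08,-0.18,0],[0,0,-0.0125],1],
  [[-0.1,-0.22,0],[0,0,-0.015],1],
  [[-0.1,-0.22,0],[0,0,-0.015],1],
  [[-0.1,-0.22,0],[0,0,-0.015],1],
  [[-0.1,-0.22,0],[0,0,-0.015],1],
  [[0,0,0],[0,0,0],1],
], newtons=60)

```text
time: 16.75
tool_pos: [514.1, -116.6, 197.1]
ee_rot: [-0.511, 0.526, -0.473, 0.489]
wrist_force: [0.6, 0.5, -1.9]
grip_width: 0.189
```

Run:
```python
from h import *
p,R=frame(143,.03,0);rel(p,R[:,0],R[:,1]);print(pose()[2]["ft_torque"].round(2))
S=snap("scene","s9.png");P=cv2.imread("pics/s8.png")[:,:,::-1];P=cv2.imread("pics/s8.png")[:,:,::-1]
for I in(P,S):
    ks,kc=blob(I,'r',(205,165,245,200));print(len(ks),kc,ks.min(0),ks.max(0))
cv2.imwrite("pics/c9.png",np.hstack([cv2.resize(P[170:220,190:250],None,fx=6,fy=6,interpolation=2),cv2.resize(S[170:220,190:250],None,fx=6,fy=6,interpolation=2)])[:,:,::-1])
```

```text
t 16.75 pos [ 514.1 -116.6  197.1] F [ 0.6  0.5 -1.9] grip 0.189
shift [ 0.4  -1.45 -0.08] turn [-0.     0.001  0.   ] shift after turn [ 0.4  -1.45 -0.08]
[-0.04  0.06  0.  ]
21 [223.28571429 184.95238095] [221 182] [226 188]
31 [226.12903226 182.16129032] [224 178] [229 185]
```

View pics/c9.png

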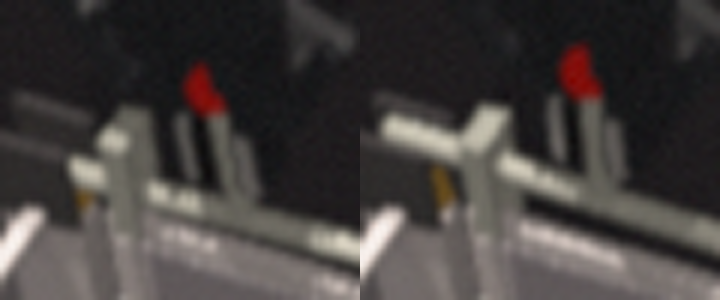

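The bolt is lifted: its bar end rose, a gap shows beneath it, and the wrist carries about 2 N. I'll draw it now.

Request:
step_arm([
  [[-0.4,0,0],[0,0,0],1],
  [[-0.4,0,0],[0,0,0],1],
  [[-0.4,0,0],[0,0,0],1],
  [[-0.4,0,0],[0,0,0],1],
  [[0,0,0],[0,0,0],1],
])

```text
time: 17.42
tool_pos: [512.8, -100.4, 196.3]
ee_rot: [-0.511, 0.526, -0.473, 0.488]
wrist_force: [1.0, 1.4, -2.4]
grip_width: 0.191
```

Run:
```python
from h import *
p,R=frame(127,.03,0);rel(p,R[:,0],R[:,1]);print(pose()[2]["ft_torque"].round(2))
S=snap("scene","s10.png")
ks,kc=blob(S,'r',(205,165,265,205));print(len(ks),kc,ks.min(0),ks.max(0))
print(proj("scene",[514,-126,212])-proj("scene",np.array([514,-126,212])+16*EY))
```

```text
t 17.43 pos [ 512.8 -100.4  196.3] F [ 1.   1.4 -2.4] grip 0.191
shift [ 0.42 -1.48 -0.06] turn [ 0.     0.001 -0.001] shift after turn [ 0.42 -1.48 -0.06]
[0.25 0.06 0.02]
31 [232.22580645 184.06451613] [230 180] [235 187]
[-6.05397806 -1.83562761]
```

The head tracks exactly 16 mm and there is no jam (past the 8 mm jam point). Continuing.

Request:
step_arm([
  [[-0.5,0,0],[0,0,0],1],
  [[-0.5,0,0],[0,0,0],1],
  [[-0.5,0,0],[0,0,0],1],
  [[-0.5,0,0],[0,0,0],1],
  [[-0.5,0,0],[0,0,0],1],
  [[-0.5,0,0],[0,0,0],1],
  [[-0.2,0,0],[0,0,0],1],
  [[0,0,0],[0,0,0],1],
])

```text
time: 18.48
tool_pos: [510.7, -69.9, 195.9]
ee_rot: [-0.511, 0.525, -0.473, 0.489]
wrist_force: [-0.8, -5.3, 1.5]
grip_width: 0.189
```

Run:
```python
from h import *
p,R=frame(95,.03,0);rel(p,R[:,0],R[:,1]);print(pose()[2]["ft_torque"].round(2))
S=snap("scene","s11.png")
ks,kc=blob(S,'r',(205,165,275,210));print(len(ks),kc,ks.min(0),ks.max(0))
b=np.array([514,-126,220]);print(proj("scene",b+48*EY)-proj("scene",b))
```

```text
t 18.48 pos [510.7 -69.9 195.9] F [-0.8 -5.3  1.5] grip 0.189
shift [ 0.28 -1.43 -0.08] turn [-0.001 -0.     0.001] shift after turn [ 0.28 -1.43 -0.09]
[-0.81  0.04  0.01]
32 [244.25    187.40625] [242 184] [247 191]
[18.40358845  5.55417585]
```

The bolt is drawn about 47 mm (the head moved 18.1 px against 18.4 expected for 48 mm). I'll swing the gate.

Request:
step_arm([
  [[0.15,0,0],[0,0,0],1],
  [[0,0,-0.29],[0,0.025,0],1],
  [[0,0,-0.57],[0,0.05,0],1],
  [[0,0,-0.57],[0,0.05,0],1],
  [[0,0,-0.57],[0,0.05,0],1],
  [[0,0,0],[0,0,0],1],
])

```text
time: 19.27
tool_pos: [490.5, -70.4, 195.4]
ee_rot: [-0.468, 0.481, -0.516, 0.533]
wrist_force: [2.9, 0.3, -2.4]
grip_width: 0.189
```

Run:
```python
from h import *
p,R=frame(95,.03,.175);rel(p,R[:,0],R[:,1]);print(pose()[2]["ft_torque"].round(2))
S=snap("scene","s12.png")
ks,kc=blob(S,'r',(205,160,275,210));print(len(ks),kc)
```

```text
t 19.27 pos [490.5 -70.4 195.4] F [ 2.9  0.3 -2.4] grip 0.189
shift [ 0.21 -1.48 -0.04] turn [-0.006  0.    -0.001] shift after turn [ 0.22 -1.48 -0.05]
[ 0.09 -0.44  0.1 ]
28 [247.71428571 182.96428571]
```

The force of 2.9 N in +x matches the gate spring, so the gate is opening. Continuing to about 0.44.

Request:
step_arm([
  [[0,0,-0.57],[0,0.05,0],1],
  [[0,0,-0.57],[0,0.05,0],1],
  [[0,0,-0.57],[0,0.05,0],1],
  [[0,0,-0.57],[0,0.05,0],1],
  [[0,0,-0.57],[0,0.05,0],1],
  [[0,0,-0.17],[0,0.015,0],1],
  [[0,0,0],[0,0,0],1],
  [[0,0,0],[0,0,0],1],
  [[0,0,0],[0,0,0],1],
  [[0,0,0],[0,0,0],1],
])

```text
time: 20.58
tool_pos: [461.2, -64.7, 195.2]
ee_rot: [-0.396, 0.406, -0.573, 0.592]
wrist_force: [3.5, -0.5, -2.6]
grip_width: 0.195
```

Run:
```python
from h import *
p,R=frame(95,.03,.44);rel(p,R[:,0],R[:,1]);s=pose()[2];print(s["ft_torque"].round(2),abs(s["qvel"]).max())
# swing from stem motion: distance travelled by grip point since shut / radius 118
a=np.array(s["tool_pos"]);print("swing est",2*np.arcsin(np.linalg.norm((a-[511.5,-71.4,196])[:2])/2/118))
S=snap("scene","s13.png");T=snap("top","t13.png")
ks,kc=blob(S,'r',(205,155,275,210));print(len(ks),kc,[proj("scene",a-R[:,1]*k).round(1) for k in(15,25)])
# pieces: colour counts in the bin (scene image)
h=cv2.cvtColor(S,cv2.COLOR_RGB2HSV)
for I,n,b in((S,"scene",(160,200,300,310)),(T,"top",(260,140,345,200))):
    hh=cv2.cvtColor(np.ascontiguousarray(I),cv2.COLOR_RGB2HSV)[b[1]:b[3],b[0]:b[2]]
    for c,lo,hi in(("red",0,5),("orange",10,20),("green",50,80),("blue",100,125)):
        m=cv2.inRange(hh,(lo,150,90),(hi,255,255));p=np.argwhere(m>0)
        print(n,c,len(p),(p.mean(0)[::-1]+b[:2]).round(0) if len(p) else "")
bt,c=blob(S,'b',(335,240,375,300));print("bar now",c,"start 356.2,267.8")
```

```text
t 20.57 pos [461.2 -64.7 195.2] F [ 3.5 -0.5 -2.6] grip 0.195
shift [ 0.11 -1.51 -0.09] turn [-0.013  0.    -0.003] shift after turn [ 0.11 -1.51 -0.11]
[ 0.04 -0.56  0.1 ] 0.0024888776633124462
swing est 0.43308519254256767
16 [254.625 176.5  ] [array([258. , 178.1]), array([257.9, 175.2])]
scene red 199 [295. 296.]
scene orange 121 [213. 238.]
scene green 64 [226. 265.]
scene blue 0 
top red 0 
top orange 6 [343. 192.]
top green 0 
top blue 0 
bar now [356.1598513  267.81040892] start 356.2,267.8
```

```bash
python3 -c "
from h import *
print(r.hand_in())"
```

```text
the job is handed in; nothing more can be done
None
```

The job is handed in at about 20.6 s of the 53 s allowed. No verdict came back, so the results below rest on my own last checks.

- **Tray:** I lifted it by the blue bar to about 0.93 rad and lowered it again. The bar is back within 0.1 px of its starting picture position.
- **Pieces:** The pictures taken before and after the tray was lowered together showed all five in the bin. In the last picture the orange and green pieces were still there. The red, blue and black ones could not be checked again, because the arm blocked the top view and the bay wall hid parts of the scene view. I did not measure the bin's own position, but nothing touched it.
- **Bolt:** It is lifted and drawn about 47 mm, judged from the knob's movement in the picture. A 5 N rise at the end suggests it was near its stop.
- **Gate:** It is held still at about 0.43 rad. The steady 3.5 N pull matches what the spring should give there.

The first grip closed on the red head instead of the stem, so I regripped twice, lower down. The final grip reads about 16 mm wide rather than the stem's 12 mm, so one finger probably still touches the head. It held firmly through the lift, draw and swing.

I used all 12 picture views, against the 8 planned.

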